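# Scrape brass offcuts off the stand into the tray

### The arm

A 6-joint arm with a two-finger parallel gripper is mounted at the origin on the work surface. World frame = base frame: x ahead of the robot, y to its left, z up, the work surface at z = 0. Lengths are in m, angles in rad, forces in N, time in s.
With the tool pointing down it reaches from about 0.35 to 0.95 m from the base axis. Payload 17.4 kg.
Tool frame: the origin (TCP) lies at the very end of the fingers, on their centre line; the grasp point (between the pads) lies 19 mm behind it; z points along the fingers, y is the line along which they close (so a half turn about z gives the same grasp; the last joint's range is limited). The gripper opens to 93 mm and grips with 3 to 60 N. Pads are 15 mm wide; open, the fingers measure 128 mm over their backs; the gripper's body (75 mm by 188 mm) begins 65 mm behind the grasp point.
Start: joints at [-1.165, 0.116, 1.442, -0, 1.584, -0.038], TCP at [0.29, -0.61, 0.219] pointing down, gripper open.
Joint ranges: [-2.83, 2.83], [-0.83, 2.19], [0.07, 2.5], [-1.14, 4.28], [0.01, 3], [-2.97, 2.97]. Speed limits (rad/s): [1.89, 1.89, 2.22, 3.14, 3.14, 3.14].

### API

Orientations are given as a unit quaternion [x, y, z, w].
In Python, from cell import * gives the robot as it stands.
- The arm moves only by the tool drive_tool, never from a script. Its argument "commands" is a list of rows, each an object with "translation": the shift along the tool's x, y, z in cm, a list of three; "twist": the turn, a rotation vector about the tool's x, y, z in rad, a list of three; "fingers": the opening, from 0 (shut) to 1 (fully open). In form: [{"translation": [tx, ty, tz], "twist": [rx, ry, rz], "fingers": fingers}, ...]. A call has 1 to 5 rows; each row is the pose to reach, as a shift and turn from the pose commanded when the call began, along the tool's axes at that moment; what a row does not reach only later rows make up. A row lasts 1/8 s, in which the tool goes at most 62.5 mm and 10.7 degrees, less where a joint would pass 70% of its speed; a pose out of reach is approached as far as the arm can. A call with a gripper value outside its range is refused whole. The fingers move at their own pace and stop on an object; "squeeze" is the grip in N (left out, the last holds). Time passes only in rows, so rows that repeat a pose let the fingers close. It gives the time, the measured TCP pose, the force, the opening and the grip force at its end, in the units of the state.
- observe(): the state, without advancing time (a new reading comes with each control period).
- camera(name): name is "scene" or "top" or "wrist"; returns a dict with "pixels" (420x560x3 uint8, blue, green, red), "mtx" (3x3 intrinsics, pixels), "k1" (the pictures are not rectified: a ray, as slopes to the right and down, at radius r is drawn at 1 + k1 r^2 times it, then the intrinsics apply), "T" (4x4, takes a point from camera to world coordinates). Camera axes: x right, y up, looking along -z (the intrinsics and any distortion apply to the point x, -y, -z); pixel columns grow to the right and rows downward; lengths in m; the calibration is good to about 2 mm. A picture is of the moment at which its call begins. There is no depth.
- hand_in(): hands the job in; it is judged then, once.
Trained networks look in the newest picture that a camera, given by its name, has taken for a name from the list of things; names that differ only in an ending like _2 or _b are one class to them, and where a whole thing is asked for, a point or a joint stands for the part that bears it (a point fixed in the world has none). Each returns a list of dicts, best first, with "score" (0 to 1); they miss things now and then, are a little off and sometimes report something else, mostly with a low value. They report only what shows in the picture. A call takes as long as a camera call.
- boxes_of(camera, name): "bbox" ([left, top, right, bottom] in pixels, round what is visible of it).
- silhouettes(camera, name): "pixels" (420x560 bool, what is visible of it) and "bbox" ([left, top, right, bottom] in pixels, round what is visible of it).
- landmark_of(camera, name): "position" ([column, row] in pixels: a listed point, or the origin of a listed thing).
The state is a dict: "t": time; "qpos": joint angles; "dq": joint speeds; "joint_efforts": joint torques, N m; "ee_pos": TCP position; "tool_rot": TCP orientation; "wrist_force": force on the tool from outside, world axes, zero at the start; "ft_torque": the same for the moment, N m; "width": finger opening in m; "grasp_force": force on a finger pad.
Only numpy, scipy, OpenCV 4.12 (cv2) and the standard library are available. Lean on these libraries where they do the work, as an engineer would, in place of code of your own. Each camera call takes 0.05 s, during which the arm holds its last target. There are 200 camera calls.

### The job

Clear the stand of its brass offcuts: set the grey tray flat on the bench squarely under the end of the chute, long side along it, and let go; then take the wooden scraper block and push all five offcuts off the pan, down the chute and into the tray, touching them with the scraper only, never with the gripper. Finally put the scraper back standing upright on the rubber mat, and leave the tray with the offcuts where it is, under the chute. Set the tray and scraper down rather than drop them, and leave the bottle, carton and wrench alone.

Things in the scene. Friction and masses are not known exactly. Their poses are not given: they have to be found in the camera images.
- stand: fixed steel stand: a flat pan on legs, top 115 mm above the bench, 140 mm wide inside (its x), 200 mm long (its y), rims 18 mm high at x = +-70 mm, both ends open. At its y = -100 mm end a chute of equal width slopes down at 50 degrees towards -y; below it is free. Legs 20 mm square at x = +-60, y = -60 and +85 mm. Origin on the bench under the pan's centre, z up
- pan_edge (a point): middle of the edge where the pan ends and the chute begins, on the pan's upper surface (stand x = 0, y = -100 mm, 115 mm above the bench)
- chute_lip (a point): middle of the lower end of the chute, on its upper face (stand x = 0, y = -134 mm, 74 mm above the bench; about 70 mm is free below it)
- tray: loose open grey plastic tray, 200 mm (its x) by 146 mm (its y) and 45 mm high, walls 8 mm thick and upright, floor 8 mm, 0.2 to 0.4 kg; can be gripped by a wall. Origin at the centre of its underside, z up.
- mat: flat black rubber mat fixed on the bench, 160 mm (its x) by 130 mm (its y), 4 mm thick; the scraper's place. Origin at the centre of its underside.
- scraper: loose wooden scraper block: a flat-sided base 90 mm (its x) by 45 mm (its y) by 28 mm high and on it an upright rib for a handle, 70 mm (x) by 24 mm (y), reaching 80 mm above the underside; about 0.2 kg. Starts standing on the mat. Origin at the centre of its underside, z up.
- offcut1: loose brass offcut on the pan, plain block 30 x 20 x 14 mm, 45 g; origin at the centre of its underside as it starts
- offcut2: loose brass offcut on the pan, block 24 x 22 x 16 mm, 45 g; origin at the centre of its underside as it starts
- offcut3: loose brass offcut on the pan, L-shaped piece 30 x 22 x 14 mm, 45 g; origin at the centre of its underside as it starts
- offcut4: loose brass offcut on the pan, plain block 28 x 20 x 12 mm, 45 g; origin at the centre of its underside as it starts
- offcut5: loose brass offcut on the pan, stepped piece 22 x 22 x 18 mm, 45 g; origin at the centre of its underside as it starts
- oil: bystander: black bottle with a red cap, 60 mm across, 150 mm high; origin at the centre of its underside
- carton: bystander: cardboard carton 90 x 120 x 60 mm high; origin at the centre of its underside
- wrench: bystander: steel wrench 170 mm long, lying flat; origin at its middle

How it is judged:
On the way, in this order (a step that is already met when the one before it is completed fails the run):
1. the tray stands on the bench under the chute's lip (lip within 40 mm of the tray's middle lengthways and inside its long walls, tray parallel to the chute's end within 0.3 rad), let go (x of chute_lip in the frame of tray between -0.04 and 0.04 m and y of chute_lip in the frame of tray between -0.06 and 0.06 m and angle between the x axis of tray and the x axis of stand, either way round below 0.3 rad and height (world z) of tray below 0.008 m and angle between tray's own z axis and vertical below 0.06 rad and contact force between the fingers and tray below 0.1 N), for 0.2 s.
2. the scraper is picked up (more than 50 mm off the bench) (height (world z) of scraper above 0.05 m), for 0.2 s.
3. all five offcuts lie in the tray (x of offcut1 in the frame of tray between -0.095 and 0.095 m and y of offcut1 in the frame of tray between -0.068 and 0.068 m and z of each of offcut1, offcut2, offcut3, offcut4, offcut5 in the frame of tray below 0.045 m and x of offcut2 in the frame of tray between -0.095 and 0.095 m and y of offcut2 in the frame of tray between -0.068 and 0.068 m and x of offcut3 in the frame of tray between -0.095 and 0.095 m and y of offcut3 in the frame of tray between -0.068 and 0.068 m and x of offcut4 in the frame of tray between -0.095 and 0.095 m and y of offcut4 in the frame of tray between -0.068 and 0.068 m and x of offcut5 in the frame of tray between -0.095 and 0.095 m and y of offcut5 in the frame of tray between -0.068 and 0.068 m), for 0.2 s.
At the end, for the whole second after the job is handed in: All five offcuts lie in the tray; the tray is flat on the bench under the chute (lip within 40 mm of its middle lengthways, 60 mm crossways, parallel within 0.3 rad); the scraper stands upright on the mat (centre within 70 and 55 mm of the mat's, along its x and y); all released, at rest (all of step 1 and all of step 3 and x of scraper in the frame of mat between -0.07 and 0.07 m and y of scraper in the frame of mat between -0.055 and 0.055 m and height (world z) of scraper below 0.009 m and angle between scraper's own z axis and vertical below 0.1 rad and linear speed of each of offcut1, offcut2, offcut3, offcut4, offcut5, tray, scraper below 0.03 m/s and contact force between the fingers and scraper below 0.1 N); the robot touches nothing.
It fails at once if a bystander (bottle, carton, wrench) is shifted by more than 20 mm (distance of any of oil, carton, wrench from where it was at the start of the episode above 0.02 m).
It fails at once if the robot itself touches an offcut (only the scraper may push them) (contact force between any of the fingers, the arm and offcut1 above 0.3 N or contact force between any of the fingers, the arm and offcut2 above 0.3 N or contact force between any of the fingers, the arm and offcut3 above 0.3 N or contact force between any of the fingers, the arm and offcut4 above 0.3 N or contact force between any of the fingers, the arm and offcut5 above 0.3 N).
It fails at once if the scraper or the tray is dropped or thrown (moving faster than 0.6 m/s while not held) ((contact force between the fingers and scraper below 0.1 N and linear speed of scraper above 0.6 m/s) or (contact force between the fingers and tray below 0.1 N and linear speed of tray above 0.6 m/s)).
It also fails if it takes over 72 s, if anything falls off the work surface, if the arm or the gripper's body presses on something with over 40 N, if the wrist force passes 120 N, or if a joint passes its speed limit or range.

## Working session

There is one attempt and no reset: what is moved stays moved. The work goes in short steps, Python scripts to look and compute and a tool call to move; the robot and the scene stay as the last step left them, time stands still between calls to the robot, and variables do not carry over. Pictures are saved under pics/ and viewed, at most 10 in all, crops included, and the job is handed in when it is done.

Besides the shell and the picture viewer there is one more tool, called after "Emit:" as a command line: name --argument value ..., lists and objects as JSON in quotes. drive_tool: Moves the arm, as the interface text tells. Its arguments: {"type":"object","properties":{"commands":{"type":"array"},"squeeze":{"type":"number"}},"required":["commands"]}

```bash
ls; mkdir -p pics; cat > h.py <<'E'
from cell import *
import numpy as np, cv2
from scipy.spatial.transform import Rotation as R
def pix2w(c,uv,z):
    K=c["mtx"];uv=np.asarray(uv,float).reshape(-1,2)
    d=np.stack([(uv[:,0]-K[0,2])/K[0,0],(uv[:,1]-K[1,2])/K[1,1]],1)
    u=d.copy()
    for _ in range(20): u=d/(1+c["k1"]*(u**2).sum(1,keepdims=True))
    r=np.c_[u[:,0],-u[:,1],-np.ones(len(u))]@np.array(c["T"])[:3,:3].T
    o=np.array(c["T"])[:3,3]
    return o+r*((np.asarray(z)-o[2])/r[:,2])[:,None]
E
python3 - <<'E'
from h import *
cs={}
for n in("top","scene"):
    c=camera(n);cs[n]=c;cv2.imwrite(f"pics/{n}0.png",c["pixels"]);print(n,np.round(c["T"],3).tolist(),c["k1"])
zs=dict(stand=0,pan_edge=.115,chute_lip=.074,tray=0,mat=0,scraper=0.004,offcut1=.115,offcut2=.115,offcut3=.115,offcut4=.115,offcut5=.115,oil=0,carton=0,wrench=0)
for k,z in zs.items():
    for n in cs:
        for l in landmark_of(n,k)[:2]: print(k,n,round(l["score"],2),np.round(l["position"]),np.round(pix2w(cs[n],l["position"],z)[0],3))
for k,z in dict(tray=.045,scraper=.08,mat=.004,carton=.06,wrench=.005,stand=.133).items():
    for s in silhouettes("top",k)[:1]:
        m=s["pixels"].astype(np.uint8);p=np.argwhere(m)[:,::-1]
        w=pix2w(cs["top"],p,z)[:,:2].astype(np.float32);print(k,round(s["score"],2),s["bbox"],cv2.minAreaRect(w))
print(observe())
E
```

```text
pics
top [[-0.02, 0.998, -0.065, 0.553], [-1.0, -0.021, -0.016, -0.076], [-0.017, 0.065, 0.998, 1.05], [0.0, 0.0, 0.0, 1.0]] -0.06679319632813531
scene [[-0.723, -0.426, 0.544, 1.258], [0.691, -0.426, 0.584, 0.603], [-0.017, 0.798, 0.603, 0.797], [0.0, 0.0, 0.0, 1.0]] -0.10285706756266227
stand top 0.59 [175. 250.] [0.52  0.225 0.   ]
stand scene 0.7 [416. 292.] [0.525 0.228 0.   ]
stand scene 0.39 [445. 244.] [0.348 0.186 0.   ]
pan_edge scene 0.85 [381. 226.] [0.525 0.123 0.115]
pan_edge scene 0.63 [389. 242.] [0.552 0.164 0.115]
chute_lip top 0.71 [217. 242.] [0.542 0.095 0.074]
chute_lip top 0.4 [199. 249.] [0.525 0.143 0.074]
chute_lip scene 0.98 [362. 238.] [0.542 0.09  0.074]
tray top 0.7 [330. 257.] [ 0.492 -0.203  0.   ]
tray scene 0.98 [280. 200.] [ 0.497 -0.208 -0.   ]
mat top 0.62 [408. 260.] [ 0.48  -0.418  0.   ]
mat scene 0.75 [232. 164.] [ 0.472 -0.433  0.   ]
mat scene 0.55 [225. 274.] [ 0.773 -0.093  0.   ]
scraper top 0.78 [415. 258.] [ 0.485 -0.435  0.004]
scraper scene 0.94 [229. 163.] [ 0.48  -0.434  0.004]
scraper scene 0.25 [406. 249.] [0.431 0.135 0.004]
offc
[... 2088 characters left out ...]
1.8, 'qpos': array([-1.16479787e+00,  1.15969239e-01,  1.44159879e+00,  1.67010892e-05,
        1.58400050e+00, -3.78236467e-02]), 'dq': array([5.06984763e-05, 6.23794075e-04, 1.71337502e-03, 2.62629068e-03,
       1.57012536e-03, 2.36865224e-03]), 'joint_efforts': array([ 3.47256491e-04, -7.21022415e+01, -6.22738695e+01,  7.81229627e-02,
        1.84905744e-02, -6.56845415e-06]), 'ee_pos': array([ 0.28982466, -0.60961571,  0.21866764]), 'tool_rot': array([9.75478595e-01, 2.20094320e-01, 1.04167254e-05, 1.03300297e-05]), 'wrist_force': array([-0.08492946,  0.09217354, -0.51674174]), 'ft_torque': array([-0.01611136, -0.01440199,  0.01725348]), 'grasp_force': 0.0, 'width': 0.09284327248543012}
```

```bash
python3 -c "
import cv2
t=cv2.imread('pics/top0.png');s=cv2.imread('pics/scene0.png')
cv2.imwrite('pics/a.png',cv2.resize(t[120:315,100:450],None,fx=2.28,fy=2.28,interpolation=2))
cv2.imwrite('pics/b.png',cv2.resize(s[150:350,180:480],None,fx=2.6,fy=2.6,interpolation=2))"
```

```text
(no output)
```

View pics/a.png

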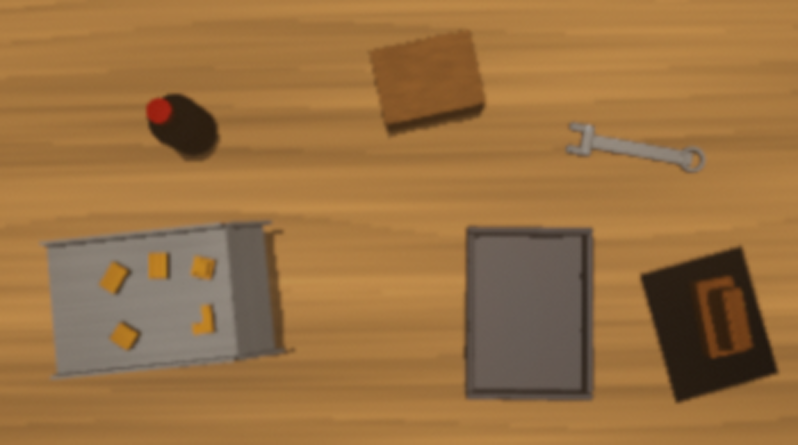

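View pics/b.png

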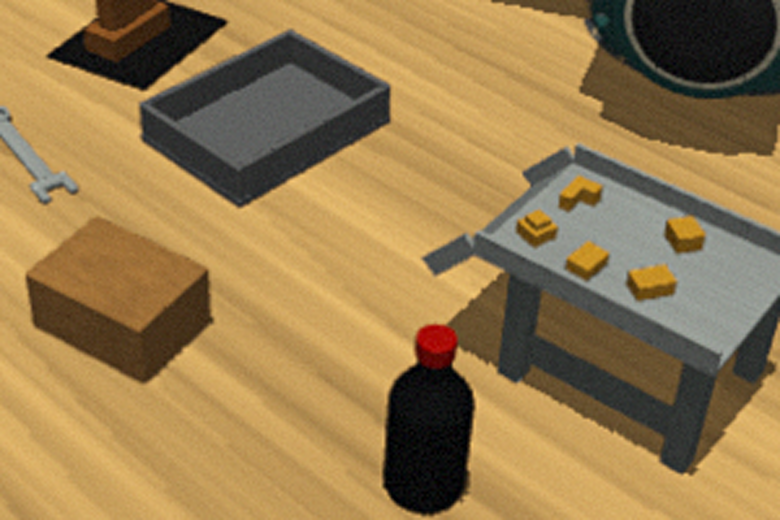

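```bash
cat >> h.py <<'E'
def go(p,th,s=None):
    "cm shift and z-twist in tool axes to world TCP p, tool-x yaw th (deg), tool down"
    s=s or observe();A=R.from_quat(s["tool_rot"]);t=np.radians(th)
    B=R.from_matrix(np.array([[np.cos(t),np.sin(t),0],[np.sin(t),-np.cos(t),0],[0,0,-1]]))
    print("t",round(s["t"],2),"tr",np.round(A.inv().apply(np.array(p)-s["ee_pos"])*100,2),"tw",np.round((A.inv()*B).as_rotvec(),4))
E
python3 - <<'E'
from h import *
c=camera("top");sc=camera("scene")
f=lambda p:np.array(p)/2.28+[100,120]
g=lambda p:np.array(p)/2.6+[180,150]
print("edge top",pix2w(c,f([[228,230],[240,360]]),.115).round(4).tolist())
print("back top",pix2w(c,f([[48,245],[55,375]]),.125).round(4).tolist())
print("rim tops scene back/edge",pix2w(sc,g([[721,360],[478,236],[577,148]]),.133).round(4).tolist())
print("tray rim top",pix2w(c,f([[467,228],[592,228],[593,398],[466,398]]),.045).round(4).tolist())
print("tray rim scene",pix2w(sc,g([[141,102],[292,31],[389,88],[240,170]]),.045).round(4).tolist())
print("offc",pix2w(c,f([[114,277],[158,265],[203,267],[124,335],[204,320]]),.125).round(3).tolist())
go([.4955,-.269,.10],-2)
E
```

```text
edge top [[0.5945, 0.1301, 0.115], [0.454, 0.1184, 0.115]]
back top [[0.5817, 0.3262, 0.125], [0.4412, 0.3184, 0.125]]
rim tops scene back/edge [[0.5888, 0.3378, 0.133], [0.6035, 0.1394, 0.133], [0.4609, 0.1262, 0.133]]
tray rim top [[0.5941, -0.1333, 0.045], [0.591, -0.2784, 0.045], [0.3954, -0.2735, 0.045], [0.3986, -0.1275, 0.045]]
tray rim scene [[0.5892, -0.2763, 0.045], [0.3958, -0.2652, 0.045], [0.4037, -0.1241, 0.045], [0.5957, -0.1304, 0.045]]
offc [[0.546, 0.253, 0.125], [0.558, 0.204, 0.125], [0.555, 0.155, 0.125], [0.483, 0.242, 0.125], [0.498, 0.155, 0.125]]
t 1.9 tr [ 33.2  -21.93  11.86] tw [0.     0.     0.4787]
```

Emit:
drive_tool --commands '[{"translation": [32.8, -21.9, 6], "twist": [0, 0, 0.4787], "fingers": 0.6}, {"translation": [32.8, -21.9, 6], "twist": [0, 0, 0.4787], "fingers": 0.6}, {"translation": [32.8, -21.9, 6], "twist": [0, 0, 0.4787], "fingers": 0.6}, {"translation": [32.8, -21.9, 6], "twist": [0, 0, 0.4787], "fingers": 0.6}, {"translation": [32.8, -21.9, 6], "twist": [0, 0, 0.4787], "fingers": 0.6}]'

```text
t: 2.52
ee_pos: [0.4489, -0.3426, 0.1716]
tool_rot: [1.0, -0.018, 0.0, 0.0]
wrist_force: [0.5, -0.5, -0.3]
width: 0.056
grasp_force: 0.0
```

Emit:
drive_tool --commands '[{"translation": [0, 0, 0], "twist": [0, 0, 0], "fingers": 0.6}]'

```text
t: 2.65
ee_pos: [0.4497, -0.3412, 0.1712]
tool_rot: [1.0, -0.015, -0.0, -0.0]
wrist_force: [0.5, 0.4, 0.3]
width: 0.0557
grasp_force: 0.0
```

```bash
python3 - <<'E'
from h import *
print(observe()["ee_pos"]); go([.4926,-.270,.10],-2); go([.4926,-.270,.014],-2)
E
```

```text
[ 0.44965402 -0.34122705  0.17119516]
t 2.65 tr [ 4.08 -7.25  7.12] tw [-0.0008  0.0001  0.0043]
t 2.65 tr [ 4.08 -7.24 15.72] tw [-0.0008  0.0001  0.0043]
```

Emit:
drive_tool --commands '[{"translation": [4.08, -7.25, 5], "twist": [0, 0, 0.004], "fingers": 0.6}, {"translation": [4.08, -7.25, 7.1], "twist": [0, 0, 0.004], "fingers": 0.6}, {"translation": [4.08, -7.25, 7.1], "twist": [0, 0, 0.004], "fingers": 0.6}]'

```text
t: 3.02
ee_pos: [0.4908, -0.2721, 0.098]
tool_rot: [1.0, -0.019, -0.002, -0.001]
wrist_force: [-1.1, -0.2, 0.8]
width: 0.056
grasp_force: 0.0
```

```bash
python3 - <<'E'
from h import *
c=camera("wrist");cv2.imwrite("pics/w1.png",c["pixels"]);print(np.round(c["T"],3).tolist())
go([.4926,-.270,.014],-2)
E
```

```text
[[-0.036, 0.958, 0.283, 0.569], [-0.999, -0.034, -0.013, -0.276], [-0.003, -0.283, 0.959, 0.263], [0.0, 0.0, 0.0, 1.0]]
t 3.08 tr [ 0.15 -0.35  8.61] tw [-0.0005  0.0016 -0.0031]
```

View pics/w1.png

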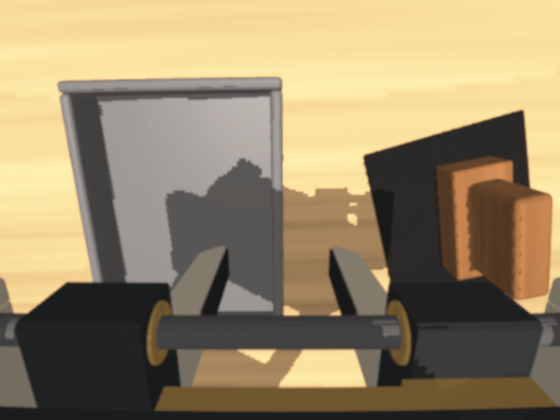

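Emit:
drive_tool --commands '[{"translation": [0.15, -0.1, 5], "twist": [0, 0, 0], "fingers": 0.6}, {"translation": [0.15, -0.1, 8.5], "twist": [0, 0, 0], "fingers": 0.6}, {"translation": [0.15, -0.1, 8.5], "twist": [0, 0, 0], "fingers": 0.6}, {"translation": [0.15, -0.1, 8.5], "twist": [0, 0, 0], "fingers": 0}, {"translation": [0.15, -0.1, 8.5], "twist": [0, 0, 0], "fingers": 0}]' --squeeze 50

```text
t: 3.7
ee_pos: [0.4939, -0.2734, 0.0179]
tool_rot: [1.0, -0.02, 0.001, 0.001]
wrist_force: [-0.3, 0.7, -0.6]
width: 0.0403
grasp_force: 0.0
```

Emit:
drive_tool --commands '[{"translation": [0, 0, 0], "twist": [0, 0, 0], "fingers": 0}, {"translation": [0, 0, 0], "twist": [0, 0, 0], "fingers": 0}, {"translation": [0, 0, 0], "twist": [0, 0, 0], "fingers": 0}]'

```text
t: 4.08
ee_pos: [0.4931, -0.2724, 0.0158]
tool_rot: [1.0, -0.019, 0.0, 0.0]
wrist_force: [0.2, 0.5, -0.1]
width: 0.0104
grasp_force: 0.7
```

Emit:
drive_tool --commands '[{"translation": [0, 0, -1], "twist": [0, 0, 0], "fingers": 0}, {"translation": [0, 0, -1.5], "twist": [0, 0, 0], "fingers": 0}, {"translation": [0, 0, -1.5], "twist": [0, 0, 0], "fingers": 0}]'

```text
t: 4.45
ee_pos: [0.4933, -0.2725, 0.0312]
tool_rot: [1.0, -0.019, 0.0, 0.0]
wrist_force: [-1.1, 0.5, -3.2]
width: 0.0077
grasp_force: 50.0
```

```bash
python3 - <<'E'
from h import *
c=camera("scene");cv2.imwrite("pics/s1.png",cv2.resize(c["pixels"][120:320,200:500],None,fx=2.6,fy=2.6,interpolation=2))
s=observe();print(s["ee_pos"],s["width"],s["grasp_force"],s["wrist_force"])
go([.540,-.006,.029],4.5)
E
```

```text
[ 0.49309936 -0.27242272  0.03082741] 0.0074405652293188665 49.99193608760834 [ 0.44730203  0.841036   -3.54931897]
t 4.5 tr [  3.65 -26.8    0.18] tw [ 0.0002 -0.0003 -0.1174]
```

View pics/s1.png

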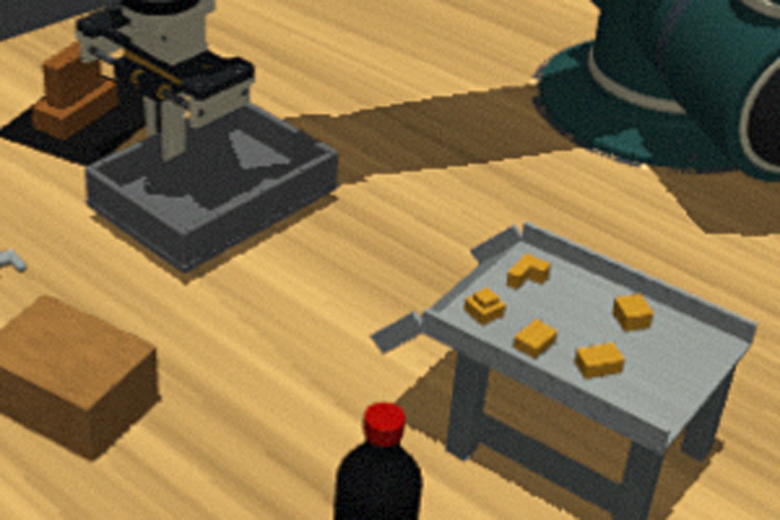

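Emit:
drive_tool --commands '[{"translation": [1.5, -4, 0], "twist": [0, 0, -0.04], "fingers": 0}, {"translation": [3, -9, 0], "twist": [0, 0, -0.08], "fingers": 0}, {"translation": [3.65, -14, 0], "twist": [0, 0, -0.117], "fingers": 0}, {"translation": [3.65, -18, 0], "twist": [0, 0, -0.117], "fingers": 0}, {"translation": [3.65, -20, 0], "twist": [0, 0, -0.117], "fingers": 0}]'

```text
t: 5.12
ee_pos: [0.5371, -0.0723, 0.0304]
tool_rot: [0.999, 0.04, -0.0, -0.0]
wrist_force: [-0.1, 0.2, -2.7]
width: 0.0078
grasp_force: 50.0
```

Emit:
drive_tool --commands '[{"translation": [0, -2, 0], "twist": [0, 0, 0], "fingers": 0}, {"translation": [0, -4, 0.3], "twist": [0, 0, 0], "fingers": 0}, {"translation": [0, -5, 0.4], "twist": [0, 0, 0], "fingers": 0}, {"translation": [0, -5.5, 0.4], "twist": [0, 0, 0], "fingers": 0}, {"translation": [0, -5.5, 0.4], "twist": [0, 0, 0], "fingers": 0}]'

```text
t: 5.75
ee_pos: [0.533, -0.0192, 0.0267]
tool_rot: [0.999, 0.039, 0.0, 0.0]
wrist_force: [0.2, -0.2, -3.2]
width: 0.0075
grasp_force: 50.0
```

```bash
python3 - <<'E'
from h import *
c=camera("scene");cv2.imwrite("pics/s2.png",cv2.resize(c["pixels"][120:320,200:500],None,fx=2.6,fy=2.6,interpolation=2))
s=observe();print(s["ee_pos"],s["width"],s["grasp_force"],s["wrist_force"])
for l in landmark_of("scene","tray")[:1]+landmark_of("scene","chute_lip")[:1]: print(l,pix2w(c,l["position"],.01),pix2w(c,l["position"],.074))
go([.540,-.006,.0155],4.5)
E
```

```text
[ 0.53309106 -0.01940644  0.02672957] 0.007766252350234546 49.99219536781311 [ 0.18221438 -0.37545689 -2.85773494]
{'position': [345.4, 247.8], 'score': 0.95} [[0.53078949 0.03974611 0.01      ]] [[0.5899752  0.08556381 0.074     ]]
{'position': [362.9, 234.5], 'score': 0.79} [[0.46610492 0.03763806 0.01      ]] [[0.53055335 0.08362726 0.074     ]]
t 5.9 tr [ 0.79 -1.3   1.12] tw [ 0.0001 -0.0001 -0.0009]
```

View pics/s2.png

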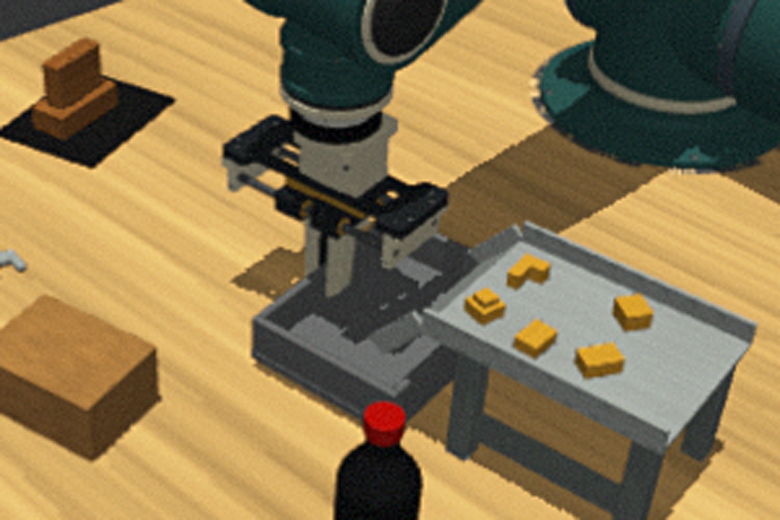

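Emit:
drive_tool --commands '[{"translation": [0.5, -0.9, 0], "twist": [0, 0, 0], "fingers": 0}, {"translation": [0.5, -0.9, 0.5], "twist": [0, 0, 0], "fingers": 0}, {"translation": [0.5, -0.9, 0.9], "twist": [0, 0, 0], "fingers": 0}, {"translation": [0.5, -0.9, 1.15], "twist": [0, 0, 0], "fingers": 0}, {"translation": [0.5, -0.9, 1.2], "twist": [0, 0, 0], "fingers": 0}]'

```text
t: 6.52
ee_pos: [0.5374, -0.0097, 0.0167]
tool_rot: [0.999, 0.039, -0.0, -0.0]
wrist_force: [-20.3, 1.2, 34.0]
width: 0.0074
grasp_force: 50.0
```

Emit:
drive_tool --commands '[{"translation": [0, 0, 0], "twist": [0, 0, 0], "fingers": 0}, {"translation": [0, 0, 0], "twist": [0, 0, 0], "fingers": 0}]'

```text
t: 6.78
ee_pos: [0.5373, -0.0097, 0.0167]
tool_rot: [0.999, 0.039, -0.0, -0.0]
wrist_force: [-17.8, 1.2, 28.1]
width: 0.0075
grasp_force: 50.0
```

Emit:
drive_tool --commands '[{"translation": [0, 0, -0.12], "twist": [0, 0, 0], "fingers": 0}, {"translation": [0, 0, -0.12], "twist": [0, 0, 0], "fingers": 0.35}, {"translation": [0, 0, -0.12], "twist": [0, 0, 0], "fingers": 0.35}, {"translation": [0, 0, -0.12], "twist": [0, 0, 0], "fingers": 0.35}, {"translation": [0, 0, -0.12], "twist": [0, 0, 0], "fingers": 0.35}]'

```text
t: 7.4
ee_pos: [0.5373, -0.0098, 0.0158]
tool_rot: [0.999, 0.039, -0.0, 0.0]
wrist_force: [-0.3, 0.5, 0.3]
width: 0.0321
grasp_force: 0.0
```

Emit:
drive_tool --commands '[{"translation": [0, 0, -3], "twist": [0, 0, 0], "fingers": 0.35}, {"translation": [0, 0, -8], "twist": [0, 0, 0], "fingers": 0.35}, {"translation": [0, 0, -13], "twist": [0, 0, 0], "fingers": 0.6}, {"translation": [0, 5, -17], "twist": [0, 0, 0], "fingers": 0.7}, {"translation": [0, 11, -17], "twist": [0, 0, 0], "fingers": 0.7}]'

```text
t: 8.02
ee_pos: [0.5471, -0.1203, 0.1897]
tool_rot: [0.999, 0.04, 0.003, 0.001]
wrist_force: [1.5, 0.8, -0.7]
width: 0.0581
grasp_force: 0.0
```

```bash
python3 - <<'E'
from h import *
c=camera("top");cv2.imwrite("pics/t2.png",cv2.resize(c["pixels"][120:315,100:450],None,fx=2.28,fy=2.28,interpolation=2))
np.savez("top.npz",**c)
for k,z in (("tray",0),("chute_lip",.074)):
  for l in landmark_of("top",k)[:1]: print(k,l,pix2w(c,l["position"],z))
s=observe();print(s["ee_pos"],s["width"])
E
```

```text
tray {'position': [236.9, 245.1], 'score': 0.63} [[0.53051808 0.05321986 0.        ]]
chute_lip {'position': [216.6, 244.1], 'score': 0.74} [[0.53564438 0.09652345 0.074     ]]
[ 0.54578712 -0.12166603  0.18579071] 0.06407818638281797
```

View pics/t2.png

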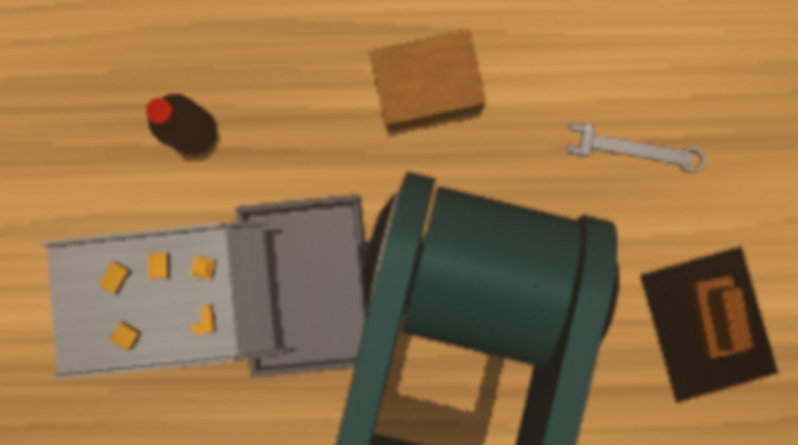

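```bash
python3 - <<'E'
from h import *
c=dict(np.load("top.npz"));f=lambda p:np.array(p)/2.28+[100,120]
print("tray",pix2w(c,f([[238,209],[360,196],[252,376]]),.045).round(4).tolist())
print("rib",pix2w(c,f([[722,291],[740,288],[752,350],[735,356],[737,321]]),.084).round(4).tolist())
print("base",pix2w(c,f([[696,284],[710,357]]),.032).round(4).tolist())
go([.483,-.435,.14],12)
E
```

```text
tray [[0.622, 0.1335, 0.045], [0.6341, -0.0097, 0.045], [0.4279, 0.1192, 0.045]]
rib [[0.5161, -0.4139, 0.084], [0.5189, -0.4344, 0.084], [0.4498, -0.4453, 0.084], [0.4437, -0.4258, 0.084], [0.4823, -0.4295, 0.084]]
base [[0.523, -0.4016, 0.032], [0.4374, -0.415, 0.032]]
t 8.18 tr [-8.6  30.78  4.58] tw [ 1.000e-04  1.000e-04 -1.347e-01]
```

Emit:
drive_tool --commands '[{"translation": [-8.5, 30.3, 3], "twist": [0, 0, -0.09], "fingers": 0.7}, {"translation": [-8.5, 30.3, 3], "twist": [0, 0, -0.09], "fingers": 0.7}, {"translation": [-8.5, 30.3, 3], "twist": [0, 0, -0.09], "fingers": 0.7}, {"translation": [-8.5, 30.3, 3], "twist": [0, 0, -0.09], "fingers": 0.7}, {"translation": [-8.5, 30.3, 3], "twist": [0, 0, -0.09], "fingers": 0.7}]'

```text
t: 8.8
ee_pos: [0.4853, -0.4256, 0.1558]
tool_rot: [0.996, 0.084, 0.0, -0.0]
wrist_force: [0.7, -0.4, 0.4]
width: 0.0652
grasp_force: 0.0
```

Emit:
drive_tool --commands '[{"translation": [0, 0, 0], "twist": [0, 0, 0], "fingers": 0.7}]'

```text
t: 8.93
ee_pos: [0.4844, -0.4268, 0.1546]
tool_rot: [0.997, 0.082, -0.001, -0.001]
wrist_force: [-0.2, 0.5, -0.4]
width: 0.0652
grasp_force: 0.0
```

```bash
python3 - <<'E'
from h import *
s=observe();print(s["ee_pos"])
c=camera("wrist");cv2.imwrite("pics/w2.png",c["pixels"]);np.savez("w2.npz",**c)
go([.482,-.430,.048],9.5)
E
```

```text
[ 0.48436506 -0.42678793  0.15457232]
t 8.97 tr [-0.38  0.45 10.71] tw [-0.0015  0.0008  0.0005]
```

View pics/w2.png

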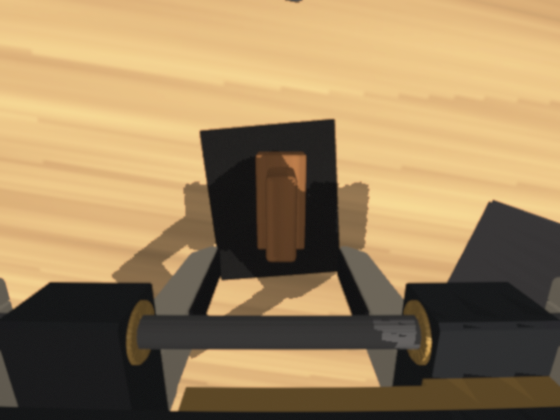

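Emit:
drive_tool --commands '[{"translation": [-0.2, 0.2, 5], "twist": [0, 0, 0], "fingers": 0.7}, {"translation": [-0.2, 0.2, 9], "twist": [0, 0, 0], "fingers": 0.7}, {"translation": [-0.2, 0.2, 11], "twist": [0, 0, 0], "fingers": 0.7}, {"translation": [-0.2, 0.2, 11], "twist": [0, 0, 0], "fingers": 0.7}, {"translation": [-0.2, 0.2, 11], "twist": [0, 0, 0], "fingers": 0}]' --squeeze 40

```text
t: 9.6
ee_pos: [0.4847, -0.4271, 0.0482]
tool_rot: [0.996, 0.084, 0.001, 0.001]
wrist_force: [0.4, -0.0, 0.4]
width: 0.059
grasp_force: 0.0
```

Emit:
drive_tool --commands '[{"translation": [0, 0, 0], "twist": [0, 0, 0], "fingers": 0}, {"translation": [0, 0, 0], "twist": [0, 0, 0], "fingers": 0}, {"translation": [0, 0, 0], "twist": [0, 0, 0], "fingers": 0}, {"translation": [0, 0, 0], "twist": [0, 0, 0], "fingers": 0}]'

```text
t: 10.1
ee_pos: [0.4838, -0.427, 0.0463]
tool_rot: [0.996, 0.084, 0.0, 0.0]
wrist_force: [-0.5, 0.2, -2.9]
width: 0.0236
grasp_force: 40.0
```

```bash
python3 - <<'E'
from h import *
s=observe();print(s["ee_pos"],s["tool_rot"],s["width"],s["grasp_force"],s["wrist_force"])
c=dict(np.load("w2.npz"))
print(pix2w(c,[[267,170],[295,172],[295,262],[266,262]],.084).round(4).tolist())
print(pix2w(c,[[256,153],[306,154]],.032).round(4).tolist())
print("mat",pix2w(c,[[201,131],[334,120],[339,272],[221,279]],.004).round(4).tolist())
E
```

```text
[ 0.48381501 -0.42699526  0.04627027] [9.96472881e-01 8.39153712e-02 3.25535861e-05 8.79203371e-05] 0.023641529550630095 39.99937176704407 [-0.54042132  0.17115808 -2.87496842]
[[0.5225, -0.412, 0.084], [0.5244, -0.4324, 0.084], [0.4537, -0.4453, 0.084], [0.4499, -0.4226, 0.084]]
[[0.5271, -0.3996, 0.032], [0.5335, -0.4431, 0.032]]
mat [[0.5357, -0.3436, 0.004], [0.5664, -0.4658, 0.004], [0.4134, -0.5045, 0.004], [0.384, -0.3805, 0.004]]
```

Emit:
drive_tool --commands '[{"translation": [0, 0, -3], "twist": [0, 0, 0], "fingers": 0}, {"translation": [0, 0, -7], "twist": [0, 0, 0], "fingers": 0}, {"translation": [0, 0, -12], "twist": [0, 0, 0], "fingers": 0}, {"translation": [0, 0, -16], "twist": [0, 0, 0], "fingers": 0}, {"translation": [0, 0, -17.5], "twist": [0, 0, 0], "fingers": 0}]'

```text
t: 10.72
ee_pos: [0.4841, -0.4272, 0.2234]
tool_rot: [0.996, 0.084, 0.001, 0.001]
wrist_force: [-0.0, 0.1, -3.9]
width: 0.0237
grasp_force: 40.0
```

```bash
python3 - <<'E'
from h import *
s=observe();print(s["ee_pos"],s["width"],s["grasp_force"])
go([.5125,.3015,.22],4.5)
E
```

```text
[ 0.48413948 -0.42721153  0.22337273] 0.023719446851041204 39.999266266822815
t 10.72 tr [ 14.99 -71.37   0.22] tw [ 0.002  -0.0016  0.0896]
```

Emit:
drive_tool --commands '[{"translation": [1, -5, 0], "twist": [0, 0, 0.03], "fingers": 0}, {"translation": [2, -10, 0], "twist": [0, 0, 0.06], "fingers": 0}, {"translation": [3, -15, 0], "twist": [0, 0, 0.09], "fingers": 0}, {"translation": [4.2, -20, 0], "twist": [0, 0, 0.09], "fingers": 0}, {"translation": [5.3, -25, 0], "twist": [0, 0, 0.09], "fingers": 0}]'

```text
t: 11.35
ee_pos: [0.4937, -0.1698, 0.2195]
tool_rot: [0.999, 0.039, -0.001, -0.0]
wrist_force: [1.8, 0.5, -2.3]
width: 0.0237
grasp_force: 40.0
```

Emit:
drive_tool --commands '[{"translation": [0.5, -5, 0], "twist": [0, 0, 0], "fingers": 0}, {"translation": [1, -10, 0], "twist": [0, 0, 0], "fingers": 0}, {"translation": [1.5, -15, 0], "twist": [0, 0, 0], "fingers": 0}, {"translation": [2, -20, 0], "twist": [0, 0, 0], "fingers": 0}, {"translation": [2.5, -25, 0], "twist": [0, 0, 0], "fingers": 0}]'

```text
t: 11.98
ee_pos: [0.4991, 0.0812, 0.2196]
tool_rot: [0.999, 0.039, -0.001, 0.0]
wrist_force: [1.7, -0.4, -1.4]
width: 0.0237
grasp_force: 40.0
```

```bash
python3 - <<'E'
from h import *
s=observe();print(s["ee_pos"],s["width"],s["grasp_force"])
go([.5125,.3015,.21],4.5)
E
```

```text
[0.49907531 0.08120907 0.21961646] 0.023714399088714717 39.99827027320862
t 11.97 tr [  3.06 -21.86   0.95] tw [ 0.0001  0.0018 -0.0005]
```

Emit:
drive_tool --commands '[{"translation": [0.8, -5, 0], "twist": [0, 0, 0], "fingers": 0}, {"translation": [1.6, -10, 0], "twist": [0, 0, 0], "fingers": 0}, {"translation": [2.4, -16, 0], "twist": [0, 0, 0], "fingers": 0}, {"translation": [3.06, -21.9, 0.5], "twist": [0, 0, 0], "fingers": 0}, {"translation": [3.06, -21.9, 1], "twist": [0, 0, 0], "fingers": 0}]'

```text
t: 12.6
ee_pos: [0.5121, 0.3034, 0.2085]
tool_rot: [0.999, 0.041, -0.002, 0.0]
wrist_force: [0.1, -0.3, -3.2]
width: 0.0239
grasp_force: 40.0
```

Emit:
drive_tool --commands '[{"translation": [0, 0, 1.5], "twist": [0, 0, 0], "fingers": 0}, {"translation": [0, 0, 2.5], "twist": [0, 0, 0], "fingers": 0}, {"translation": [0, 0, 3], "twist": [0, 0, 0], "fingers": 0}, {"translation": [0, 0, 3], "twist": [0, 0, 0], "fingers": 0}]'

```text
t: 13.1
ee_pos: [0.5132, 0.2997, 0.181]
tool_rot: [0.999, 0.039, -0.0, 0.0]
wrist_force: [-0.7, 0.1, -1.8]
width: 0.0237
grasp_force: 40.0
```

```bash
python3 - <<'E'
from h import *
s=observe();print(s["ee_pos"],s["width"],s["grasp_force"],s["wrist_force"])
c=camera("scene");cv2.imwrite("pics/s3.png",cv2.resize(c["pixels"][170:330,280:480],None,fx=3.8,fy=3.6,interpolation=2))
go([.5125,.3015,.1605],4.5)
E
```

```text
[0.51316355 0.29972321 0.18099075] 0.02369715350959223 39.9994021654129 [-0.74610302  0.10557766 -1.81116446]
t 13.15 tr [-0.07 -0.16  2.1 ] tw [-0.0001 -0.0004 -0.0011]
```

View pics/s3.png

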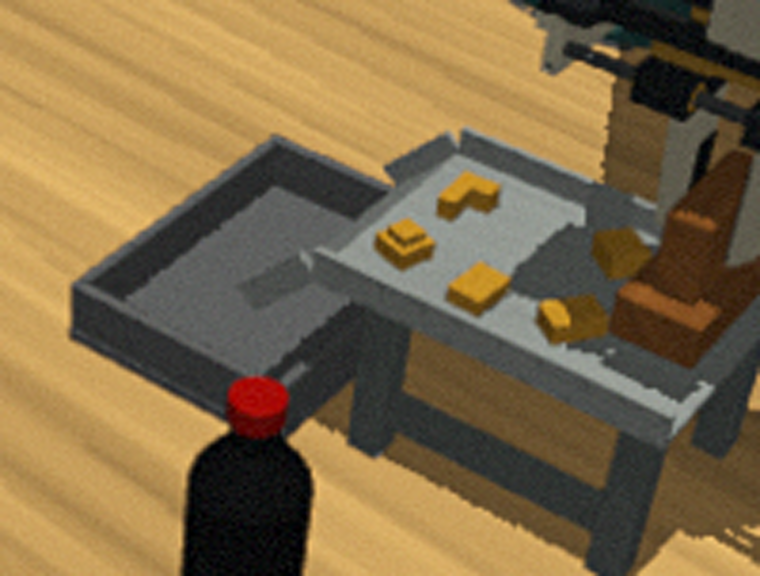

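Emit:
drive_tool --commands '[{"translation": [-0.1, -0.6, 0], "twist": [0, 0, 0], "fingers": 0}, {"translation": [-0.1, -0.6, 1], "twist": [0, 0, 0], "fingers": 0}, {"translation": [-0.1, -0.6, 1.7], "twist": [0, 0, 0], "fingers": 0}, {"translation": [-0.1, -0.6, 2.0], "twist": [0, 0, 0], "fingers": 0}, {"translation": [-0.1, -0.6, 2.1], "twist": [0, 0, 0], "fingers": 0}]'

```text
t: 13.78
ee_pos: [0.5116, 0.3062, 0.1599]
tool_rot: [0.999, 0.039, -0.0, 0.0]
wrist_force: [0.2, -0.4, -2.6]
width: 0.0238
grasp_force: 40.0
```

Emit:
drive_tool --commands '[{"translation": [0, 0, 0.1], "twist": [0, 0, 0], "fingers": 0}, {"translation": [0, 0, 0.2], "twist": [0, 0, 0], "fingers": 0}]'

```text
t: 14.02
ee_pos: [0.5117, 0.3063, 0.1584]
tool_rot: [0.999, 0.039, 0.0, -0.0]
wrist_force: [0.0, 0.7, -3.0]
width: 0.0238
grasp_force: 40.0
```

Emit:
drive_tool --commands '[{"translation": [0, 0.9, 0], "twist": [0, 0, 0], "fingers": 0}, {"translation": [0, 1.8, 0], "twist": [0, 0, 0], "fingers": 0}, {"translation": [0, 2.7, 0], "twist": [0, 0, 0], "fingers": 0}, {"translation": [0, 3.6, 0], "twist": [0, 0, 0], "fingers": 0}, {"translation": [0, 4.5, 0], "twist": [0, 0, 0], "fingers": 0}]'

```text
t: 14.65
ee_pos: [0.5152, 0.2607, 0.1583]
tool_rot: [0.999, 0.039, 0.0, -0.0]
wrist_force: [0.6, 0.5, -3.0]
width: 0.0242
grasp_force: 40.0
```

Emit:
drive_tool --commands '[{"translation": [0, 0.9, 0], "twist": [0, 0, 0], "fingers": 0}, {"translation": [0, 1.8, 0], "twist": [0, 0, 0], "fingers": 0}, {"translation": [0, 2.7, 0], "twist": [0, 0, 0], "fingers": 0}, {"translation": [0, 3.6, 0], "twist": [0, 0, 0], "fingers": 0}, {"translation": [0, 4.5, 0], "twist": [0, 0, 0], "fingers": 0}]'

```text
t: 15.28
ee_pos: [0.5187, 0.216, 0.1582]
tool_rot: [0.999, 0.039, -0.0, -0.0]
wrist_force: [-1.1, 1.9, -1.0]
width: 0.0238
grasp_force: 40.0
```

Emit:
drive_tool --commands '[{"translation": [0, 0.8, 0], "twist": [0, 0, 0], "fingers": 0}, {"translation": [0, 1.6, 0], "twist": [0, 0, 0], "fingers": 0}, {"translation": [0, 2.4, 0], "twist": [0, 0, 0], "fingers": 0}, {"translation": [0, 3.2, 0], "twist": [0, 0, 0], "fingers": 0}, {"translation": [0, 4, 0], "twist": [0, 0, 0], "fingers": 0}]'

```text
t: 15.9
ee_pos: [0.5218, 0.1761, 0.1582]
tool_rot: [0.999, 0.039, -0.0, 0.0]
wrist_force: [-0.1, 1.7, -2.1]
width: 0.0233
grasp_force: 40.0
```

Emit:
drive_tool --commands '[{"translation": [0, 0.8, 0], "twist": [0, 0, 0], "fingers": 0}, {"translation": [0, 1.6, 0], "twist": [0, 0, 0], "fingers": 0}, {"translation": [0, 2.4, 0], "twist": [0, 0, 0], "fingers": 0}, {"translation": [0, 3.2, 0], "twist": [0, 0, 0], "fingers": 0}, {"translation": [0, 4, 0], "twist": [0, 0, 0], "fingers": 0}]'

```text
t: 16.52
ee_pos: [0.5249, 0.1362, 0.1582]
tool_rot: [0.999, 0.039, -0.0, 0.0]
wrist_force: [-0.6, 0.3, -3.1]
width: 0.0241
grasp_force: 40.0
```

Emit:
drive_tool --commands '[{"translation": [0, 0.3, 0], "twist": [0, 0, 0], "fingers": 0}, {"translation": [0, 0.5, 0], "twist": [0, 0, 0], "fingers": 0}, {"translation": [0, 0.5, 0], "twist": [0, 0, 0], "fingers": 0}]'

```text
t: 16.9
ee_pos: [0.5253, 0.1318, 0.1582]
tool_rot: [0.999, 0.039, -0.0, -0.0]
wrist_force: [-0.5, 0.0, -3.8]
width: 0.0239
grasp_force: 40.0
```

```bash
python3 - <<'E'
from h import *
s=observe();print(s["t"],s["ee_pos"],s["width"],s["grasp_force"],s["wrist_force"])
a=camera("scene")["pixels"];b=camera("top")["pixels"]
a=cv2.resize(a[170:330,300:470],(400,376),interpolation=2);b=cv2.resize(b[190:310,100:290],(400,253),interpolation=2)
o=np.zeros((376,800,3),np.uint8);o[:,:400]=a;o[:253,400:]=b;cv2.imwrite("pics/m1.png",o)
E
```

```text
16.9 [0.52528997 0.1317951  0.15818926] 0.023875422121741836 39.999200105667114 [-5.19900379e-01  1.38681214e-04 -3.84323943e+00]
```

View pics/m1.png

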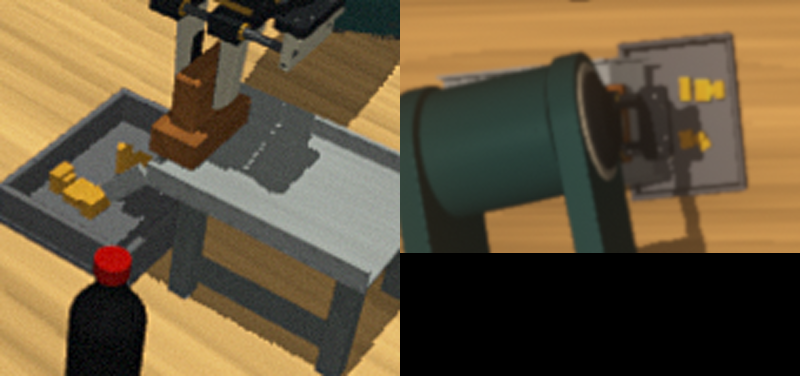

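Emit:
drive_tool --commands '[{"translation": [0, 0, -2], "twist": [0, 0, 0], "fingers": 0}, {"translation": [0, 0, -5], "twist": [0, 0, 0], "fingers": 0}, {"translation": [0, 4, -6], "twist": [0, 0, 0], "fingers": 0}, {"translation": [0, 9, -6], "twist": [0, 0, 0], "fingers": 0}, {"translation": [0, 14, -6], "twist": [0, 0, 0], "fingers": 0}]'

```text
t: 17.62
ee_pos: [0.5364, -0.009, 0.2201]
tool_rot: [0.999, 0.039, 0.001, 0.0]
wrist_force: [0.2, -0.1, -2.3]
width: 0.0238
grasp_force: 40.0
```

Emit:
drive_tool --commands '[{"translation": [-1, 5, 0], "twist": [0, 0, 0], "fingers": 0}, {"translation": [-2, 10, 0], "twist": [0, 0, 0], "fingers": 0}, {"translation": [-3, 15, 0], "twist": [0, 0, 0], "fingers": 0}, {"translation": [-4, 20, 0], "twist": [0, 0, 0], "fingers": 0}, {"translation": [-5, 25, 0], "twist": [0, 0, 0], "fingers": 0}]'

```text
t: 18.25
ee_pos: [0.5057, -0.2626, 0.22]
tool_rot: [0.999, 0.039, 0.001, 0.0]
wrist_force: [0.9, -0.1, -1.6]
width: 0.0237
grasp_force: 40.0
```

```bash
python3 - <<'E'
from h import *
s=observe();print(s["ee_pos"])
for n in("top","scene"):
    c=camera(n)
    a=c["pixels"]
    if n=="scene": A=cv2.resize(a[170:330,300:470],(400,376),interpolation=2)
    else: B=cv2.resize(a[190:310,100:290],(400,253),interpolation=2)
    for l in boxes_of(n,"offcut1"):
        b=np.array(l["bbox"]);print(n,round(l["score"],2),b,pix2w(c,[(b[:2]+b[2:])/2],.015).round(3))
    print(landmark_of(n,"tray")[:1],landmark_of(n,"chute_lip")[:1])
o=np.zeros((376,800,3),np.uint8);o[:,:400]=A;o[:253,400:]=B;cv2.imwrite("pics/m2.png",o)
go([.4838,-.427,.20],9.63)
E
```

```text
[ 0.50567237 -0.26260535  0.2199858 ]
top 0.64 [246.5 229.1 253.9 237.5] [[0.562 0.015 0.015]]
top 0.5 [239.8 252.9 244.2 263.5] [[0.495 0.038 0.015]]
top 0.5 [239.6 224.9 247.6 239.6] [[0.565 0.033 0.015]]
top 0.39 [229.7 224.4 237.3 237.1] [[0.57  0.06  0.015]]
top 0.39 [228.6 250.4 241.6 261.8] [[0.501 0.057 0.015]]
[{'position': [236.5, 246.1], 'score': 0.87}] [{'position': [216.2, 243.4], 'score': 0.67}]
scene 0.57 [358.9 235.4 363.2 241.8] [[0.486 0.048 0.015]]
scene 0.53 [337.9 251.8 347.9 262. ] [[0.563 0.059 0.015]]
scene 0.51 [324.8 244.4 342.3 257.3] [[0.562 0.031 0.015]]
scene 0.42 [323.6 240.7 335.5 253.7] [[0.559 0.017 0.015]]
[{'position': [348.3, 255.7], 'score': 0.83}] [{'position': [365.9, 235.4], 'score': 0.97}]
t 18.65 tr [-3.56 16.47  1.88] tw [ 0.0002 -0.0006 -0.0887]
```

View pics/m2.png

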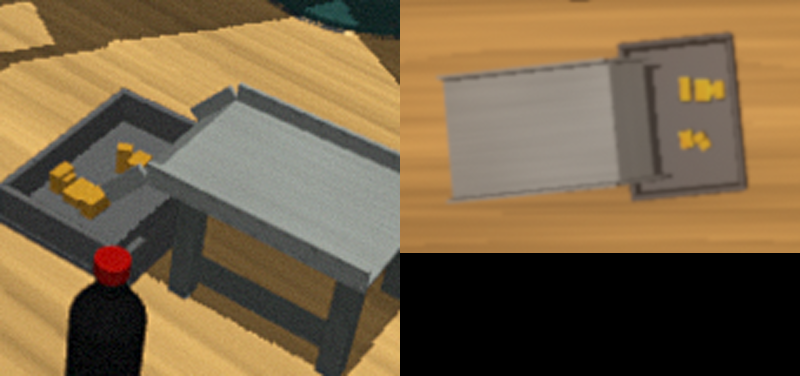

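Emit:
drive_tool --commands '[{"translation": [-1.2, 5, 0], "twist": [0, 0, -0.03], "fingers": 0}, {"translation": [-2.4, 10, 0], "twist": [0, 0, -0.06], "fingers": 0}, {"translation": [-3.2, 14.5, 3], "twist": [0, 0, -0.089], "fingers": 0}, {"translation": [-3.5, 16.4, 6], "twist": [0, 0, -0.089], "fingers": 0}, {"translation": [-3.5, 16.4, 10], "twist": [0, 0, -0.089], "fingers": 0}]'

```text
t: 19.27
ee_pos: [0.4842, -0.4279, 0.1179]
tool_rot: [0.997, 0.083, 0.0, 0.001]
wrist_force: [1.1, -0.6, -3.3]
width: 0.0237
grasp_force: 40.0
```

Emit:
drive_tool --commands '[{"translation": [0, 0, 2], "twist": [0, 0, 0], "fingers": 0}, {"translation": [0, 0, 4], "twist": [0, 0, 0], "fingers": 0}, {"translation": [0, 0, 5.5], "twist": [0, 0, 0], "fingers": 0}, {"translation": [0, 0, 6], "twist": [0, 0, 0], "fingers": 0}, {"translation": [0, 0, 6], "twist": [0, 0, 0], "fingers": 0}]'

```text
t: 19.9
ee_pos: [0.4839, -0.4272, 0.0585]
tool_rot: [0.997, 0.083, 0.0, 0.0]
wrist_force: [0.4, -0.3, -2.6]
width: 0.0239
grasp_force: 40.0
```

```bash
python3 - <<'E'
from h import *
s=observe();print(s["ee_pos"],s["wrist_force"],s["grasp_force"])
go([.4838,-.427,.0463],9.63)
E
```

```text
[ 0.48394168 -0.42724362  0.05854394] [ 0.44265332 -0.28771267 -2.5947361 ] 39.999260902404785
t 19.9 tr [-0.01 -0.03  1.22] tw [ 0.0003 -0.0002 -0.0009]
```

Emit:
drive_tool --commands '[{"translation": [0, 0, 0.5], "twist": [0, 0, 0], "fingers": 0}, {"translation": [0, 0, 0.9], "twist": [0, 0, 0], "fingers": 0}, {"translation": [0, 0, 1.15], "twist": [0, 0, 0], "fingers": 0}, {"translation": [0, 0, 1.25], "twist": [0, 0, 0], "fingers": 0}, {"translation": [0, 0, 1.25], "twist": [0, 0, 0], "fingers": 0}]'

```text
t: 20.52
ee_pos: [0.4838, -0.4273, 0.0462]
tool_rot: [0.997, 0.083, 0.0, 0.0]
wrist_force: [-2.9, 1.7, 3.8]
width: 0.0239
grasp_force: 40.0
```

Light contact with the mat, so I release and retreat.

Emit:
drive_tool --commands '[{"translation": [0, 0, 0], "twist": [0, 0, 0], "fingers": 0.7}, {"translation": [0, 0, 0], "twist": [0, 0, 0], "fingers": 0.7}, {"translation": [0, 0, 0], "twist": [0, 0, 0], "fingers": 0.7}, {"translation": [0, 0, 0], "twist": [0, 0, 0], "fingers": 0.7}, {"translation": [0, 0, 0], "twist": [0, 0, 0], "fingers": 0.7}]'

```text
t: 21.15
ee_pos: [0.4838, -0.4271, 0.0457]
tool_rot: [0.997, 0.083, 0.0, -0.0]
wrist_force: [-0.5, 0.7, 0.0]
width: 0.0642
grasp_force: 0.0
```

Emit:
drive_tool --commands '[{"translation": [0, 0, -2], "twist": [0, 0, 0], "fingers": 0.7}, {"translation": [0, 0, -6], "twist": [0, 0, 0], "fingers": 0.7}, {"translation": [0, 0, -11], "twist": [0, 0, 0], "fingers": 0.7}, {"translation": [0, 0, -16], "twist": [0, 0, 0], "fingers": 0.7}, {"translation": [0, 0, -16], "twist": [0, 0, 0], "fingers": 0.7}]'

```text
t: 21.78
ee_pos: [0.4848, -0.4281, 0.2121]
tool_rot: [0.997, 0.083, 0.003, 0.003]
wrist_force: [0.8, -1.3, -0.5]
width: 0.0648
grasp_force: 0.0
```

```bash
python3 - <<'E'
from h import *
s=observe();print(s["t"],s["ee_pos"],s["width"],s["grasp_force"])
c=camera("scene")
for k,z in(("scraper",.004),("mat",0),("tray",0),("chute_lip",.074)):
  for l in landmark_of("scene",k)[:1]: print(k,l["score"],pix2w(c,l["position"],z).round(3))
b=silhouettes("scene","scraper")[0];print(b["bbox"],b["score"])
w=camera("wrist");
for l in landmark_of("wrist","scraper")[:1]: print(l,pix2w(w,l["position"],.004).round(3))
E
```

```text
21.775 [ 0.4847561  -0.42809242  0.21211593] 0.06477370327511668 0.0
scraper 0.94 [[ 0.476 -0.43   0.004]]
mat 0.88 [[ 0.474 -0.433 -0.   ]]
tray 0.94 [[0.538 0.056 0.   ]]
chute_lip 0.91 [[0.528 0.081 0.074]]
[211.6, 135.0, 249.0, 174.2] 0.72
{'position': [279.3, 186.5], 'score': 0.78} [[ 0.484 -0.428  0.004]]
```

The scraper is upright on the mat and released. The tray is under the lip with all five offcuts in it.

```bash
python3 -c "
from cell import *
print(hand_in())"
```

```text
the job is handed in; nothing more can be done
None
```

I handed the job in at about 22 s of the 72 s: the last pictures and network detections put all five offcuts in the tray squarely under the chute, and the scraper back on the mat, released. The hand-in returned no verdict.

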